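# Lift the hot lid off with the lid lifter

## Robot

A 6-joint arm with a two-finger parallel gripper is mounted at the origin on the work surface. World frame = base frame: x ahead of the robot, y to its left, z up, the work surface at z = 0. Lengths are in mm, angles in rad, forces in N, time in s.
With the tool pointing down it reaches from about 400 to 925 mm from the base axis. Payload 12.5 kg.
Tool frame: the origin (TCP) lies midway between the tips of the shut fingers; the grasp point (between the pads) lies 19 mm behind it (env.pinch_z is the z of the grasp point in the tool frame, in mm); z points along the fingers, y is the line along which they close (so a half turn about z gives the same grasp; the last joint's range is limited). The gripper opens to 95 mm and grips with 3 to 60 N. Pads are 20 mm wide; open, the fingers measure 119 mm over their backs; the gripper's body (75 mm by 180 mm) begins 59 mm behind the grasp point.
Start: joints at [1.049, 0.491, 1.559, -0, 1.092, -0.106], TCP at [252.437, 571.771, 214.661] pointing down, gripper open.
Joint ranges: [-3.1, 3.1], [-0.84, 2.19], [0.05, 2.79], [-1.13, 4.28], [0.06, 2.93], [-2.69, 2.69]. Speed limits (rad/s): [2.22, 2.22, 2.79, 3.14, 3.14, 3.14].

## Interface

Orientations are given as [roll, pitch, yaw] about the fixed x, y, z axes, in that order (R = Rz(yaw) Ry(pitch) Rx(roll)).
In Python, from cell import env, eyes gives the robot as it stands.
- The arm moves only by the shell command python3 -m inch 'ROWS'. ROWS is JSON, a list of rows, each a list of 3 entries, a list of its own where there are three numbers: the shift along the tool's x, y, z in units of 60 mm (1.0 is 60 mm), then the turn about the tool's z in units of 5 degrees (1.0 is 5 degrees), then the closure, from -1 (fully open) to 1 (shut). In form: [[[tx, ty, tz], turn, claw], ...]. A call has exactly 10 rows; each row shifts and turns the commanded pose from where the row before left it, along the tool's axes as they then stand; what a row does not reach is not made up. A row lasts 1/8 s, in which the tool goes at most 62.5 mm and 10.7 degrees, less where a joint would pass 70% of its speed; a pose out of reach is approached as far as the arm can. A call is refused whole if a number of a shift passes 1 or a number of a turn 1, either way. A call with a gripper value outside its range is refused whole. The fingers move at their own pace and stop on an object; the grip force is fixed at half the most. Time passes only in rows, so rows that do not move let the fingers close, or fill a call up. It gives the time, the measured TCP pose, the force, the opening and the grip force at its end, in the units of the state.
- env.state(): the state, without advancing time (a new reading comes with each control period).
- eyes.read_camera(name): name is "scene" or "top"; returns a dict with "pixels" (480x640x3 uint8, red, green, blue), "fx", "fy", "cx", "cy" (pixels), "extrinsics" (4x4, takes a point from world to camera coordinates). Camera axes: x right, y down, z forward; pixel columns grow to the right and rows downward; lengths in mm; the calibration is good to about 2 mm. A picture is of the moment at which its call begins. There is no depth.
- env.job_done(): hands the job in; it is judged then, once.
Trained networks look in a picture, given as the dict that the camera call returned (one of the last four; its "shot" number tells which), for a name from the list of things; names that differ only in an ending like _2 or _b are one class to them, and where a whole thing is asked for, a point or a joint stands for the part that bears it (a point fixed in the world has none). Each returns a list of dicts, best first, with "score" (0 to 1); they miss things now and then, are a little off and sometimes report something else, mostly with a low value. They report only what shows in the picture. A call takes as long as a camera call. They do not tell look-alikes from the thing itself.
- eyes.boxes_of(name, picture): "centre" ([row, column] in pixels, amid what is visible of it).
- eyes.cut_out(name, picture): "mask" (480x640 bool, what is visible of it) and "centre" ([row, column] in pixels, amid what is visible of it).
- eyes.spot_point(name, picture): "centre" ([row, column] in pixels: a listed point, or the origin of a listed thing).
The state is a dict: "t": time; "joints": joint angles; "qvel": joint speeds; "tau": joint torques, N m; "eef_pos": TCP position; "tcp_rot": TCP orientation; "ft_force": force on the tool from outside, world axes, zero at the start; "moment": the same for the moment, N m; "opening": opening from 0.0 (shut) to 1.0 (fully open); "grip_force": force on a finger pad.
Only numpy, scipy, OpenCV 4.12 (cv2) and the standard library are available. Lean on these libraries where they do the work, as an engineer would, in place of code of your own. Each camera call takes 0.05 s, during which the arm holds its last target. There are 200 camera calls.

## Task

The yellow lid on the pot is hot: take the lid lifter from its grey holder, hook it through the lid's steel loop, lift the lid off and, keeping it level, set it gently in the middle of the round cork trivet. Then unhook the lifter and stand it back upright in its holder. Never touch the lid with the gripper.

Things in the scene. Friction and masses are not known exactly. Their poses are not given: they have to be found in the camera images.
- lid: Yellow lid, 164 across, 0.25-0.5 kg, on the white pot (not the grey casserole, 92 tall, black knob). Origin: centre of underside of its plug (140 across, 8 deep), about 76 above worktop; z up. Top face z=17. Steel loop in its y-z plane: bar along y, 8 thick, z=59 to 67; legs at y=±30; opening 52 wide, 42 high, entered along x from either side. Level if hooked within 10 of mid-bar. mm.
- lifter: Steel C hook 24 wide (y) under a wooden grip; stands upright in the holder; 0.18 kg. Origin: hook's underside, straight below grip; z up; x = way the hook opens. mm: grip 24x24, z=70 to 130, at x=y=0. Prong x=-40 to 28, z=0 to 7; end lip x=22 to 28, top z=14. Back x=-40 to -32; top arm z=62 to 70. Throat open to +x between z=14 and 62; a bar on the prong hangs about under the grip.
- trivet: Round cork trivet, 170 mm across, 10 mm thick, fixed flat on the worktop. Origin: centre of its underside, z up; top face at z = 10 mm.
- holder: Grey open-topped plastic box for the lifter, fixed on the worktop: 112 (x) by 72 (y) mm outside, walls 6, so 100 by 60 inside; rim z=50, inner floor z=6. Origin: centre of its underside, z up. The lifter starts near its middle, x along the holder's x within 6 degrees (roughly away from the robot); it fits back that way round or turned by half.
Mind the look-alikes: they are no part of the job. Of the things like the trivet, leave any that is blue; of the rest the larger one is meant.

How it is judged (in metres and radians):
On the way, in this order (a step that is already met when the one before it is completed fails the run):
1. the lid hangs on the lifter, clear of the pot and level (height (world z) of lid above 0.095 m and contact force between lifter and lid above 1 N and angle between lid's own z axis and vertical below 0.35 rad), for 0.3 s.
2. the lid rests in the middle of the trivet and the lifter is free of it (horizontal distance between lid and trivet below 0.025 m and z of lid in the frame of trivet between 0.005 and 0.016 m and angle between lid's own z axis and vertical below 0.1 rad and linear speed of lid below 0.03 m/s and contact force between lifter and lid below 0.1 N), for 0.2 s.
At the end, for the whole second after the job is handed in: The lid lies flat (within 6 degrees) and at rest on the trivet, its centre within 25 mm of the trivet's centre, not touched by the lifter; the lifter stands upright (within 15 degrees) and at rest on the floor of its holder, its origin within 35 mm of the holder's centre (all of step 2 and horizontal distance between lifter and holder below 0.035 m and z of lifter in the frame of holder below 0.015 m and angle between lifter's own z axis and vertical below 0.26 rad and linear speed of lifter below 0.03 m/s).
It fails at once if the hot lid is touched by the gripper or arm (contact force between any of the fingers, the arm and lid above 0.5 N).
It fails at once if the lid tips by more than 25 degrees (angle between lid's own z axis and vertical above 0.44 rad).
It fails at once if the lid is dropped on the trivet (faster than 0.5 m/s there) (horizontal distance between lid and trivet below 0.06 m and z of lid in the frame of trivet below 0.04 m and linear speed of lid above 0.5 m/s).
It also fails if it takes over 72 s, if anything falls off the work surface, if the arm or the gripper's body presses on something with over 40 N, if the wrist force passes 120 N, or if a joint passes its speed limit or range.

## Working session

There is one attempt and no reset: what is moved stays moved. The work goes in short steps, Python scripts to look and compute and a shell command to move; the robot and the scene stay as the last step left them, time stands still between calls to the robot, and variables do not carry over. Pictures are saved under pics/ and viewed, at most 10 in all, crops included, and the job is handed in when it is done.

```bash
ls; mkdir -p pics
cat > h.py <<'E'
import numpy as np, cv2
from cell import env, eyes
def ray(p,rc):
    E=np.array(p["extrinsics"]);R=E[:3,:3];t=E[:3,3]
    d=R.T@np.array([(rc[1]-p["cx"])/p["fx"],(rc[0]-p["cy"])/p["fy"],1]);return -R.T@t,d
def at(p,rc,z):
    c,d=ray(p,rc);return c+d*(z-c[2])/d[2]
def proj(p,X):
    E=np.array(p["extrinsics"]);q=E[:3,:3]@np.array(X,float)+E[:3,3]
    return [round(q[1]/q[2]*p["fy"]+p["cy"],1),round(q[0]/q[2]*p["fx"]+p["cx"],1)]
def save(p,n): cv2.imwrite(f"pics/{n}.png",cv2.cvtColor(p["pixels"],cv2.COLOR_RGB2BGR))
E
python3 - <<'E'
from h import *
np.set_printoptions(precision=1,suppress=True)
Z=dict(lid=76,lifter=6,trivet=0,holder=0)
for c in ("scene","top"):
    p=eyes.read_camera(c);save(p,c+"0")
    print(c,"cam at",ray(p,(0,0))[0])
    for n in Z:
        for r in eyes.spot_point(n,p): print(n,"pt",round(r["score"],2),np.array(r["centre"]),at(p,r["centre"],Z[n]))
        for r in eyes.boxes_of(n,p): print(n,"box",round(r["score"],2),np.array(r["centre"]))
s=env.state();print(s["t"],s["eef_pos"],s["tcp_rot"],s["opening"],env.pinch_z)
E
```

```text
pics
scene cam at [974.3 441.5 631.4]
lid pt 0.95 [315.2 341.5] [586.  117.3  76. ]
lid pt 0.37 [205.2 199.9] [ 565.2 -332.2   76. ]
lid box 0.91 [313.  341.6]
lifter box 0.79 [181.1 194.4]
trivet pt 0.72 [211.7 308.9] [ 332.8 -218.7    0. ]
trivet pt 0.68 [179.1 248.5] [ 339.  -453.6    0. ]
trivet pt 0.66 [258.3 249. ] [ 552.1 -183.3    0. ]
trivet box 0.97 [176.3 247.8]
trivet box 0.79 [254.3 247.9]
trivet box 0.57 [210.5 309. ]
trivet box 0.52 [179.2 191.6]
holder pt 0.8 [206.6 198.5] [ 515.4 -435.2    0. ]
holder box 0.74 [199.5 195.9]
top cam at [ 364.3  -58.7 1015.9]
lid pt 0.83 [173.8 242.5] [587.2 113.3  76. ]
lid box 0.93 [173.9 241.9]
lifter pt 0.6 [204.9 485.3] [ 524.9 -423.1    6. ]
lifter box 0.97 [204.3 492.3]
trivet pt 0.91 [293.5 500.2] [ 326. -450.   -0.]
trivet pt 0.7 [203.1 383.2] [ 532.9 -194.4    0. ]
trivet pt 0.7 [289.1 397.3] [ 337.9 -221.5   -0. ]
trivet box 0.97 [203.2 383.3]
trivet box 0.82 [293.7 502.5]
holder pt 0.95 [209.8 481.3] [ 514.8 -415.8    0. ]
holder pt 0.6 [178.5 238.9] [594.3 135.5   0. ]
holder box 0.66 [208.7 482.9]
0.9 [252.4 571.8 214.7] [3.1 0.  2.7] 0.9991468952507295 -18.8
```

View pics/scene0.png

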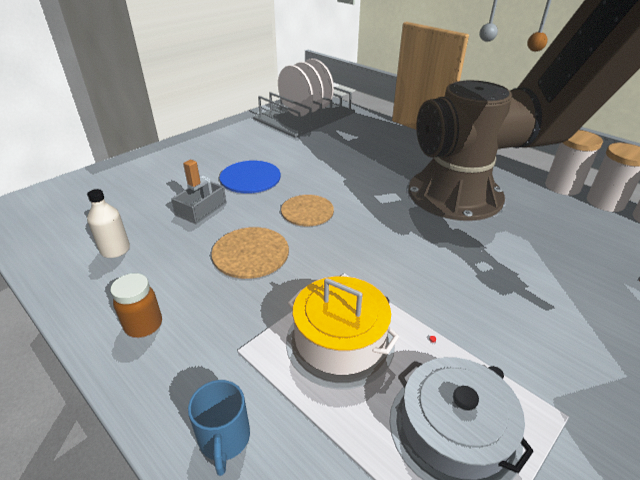

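View pics/top0.png

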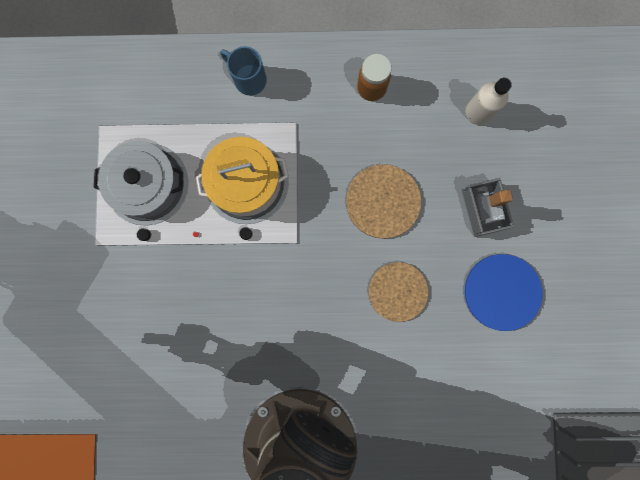

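The scene view shows the yellow lid at about (column 340, row 313), the large cork trivet at (250, 252), and the holder with the lifter at (198, 200). In the top view these are at (240, 174), (383, 203) and (488, 207). The small cork and blue discs are decoys. Next I measure yaws and refine positions.

Run:
```python
from h import *
np.set_printoptions(precision=1,suppress=True)
P={c:eyes.read_camera(c) for c in("scene","top")}
def best(n,p,near):
    return min(eyes.cut_out(n,p),key=lambda r:np.hypot(*(np.array(r["centre"])-near)))
near=dict(top=dict(lid=(174,242),trivet=(203,383),holder=(209,483),lifter=(204,490)),scene=dict(lid=(313,341),trivet=(254,248),holder=(200,196),lifter=(181,194)))
for c,p in P.items():
    px=p["pixels"].astype(int);R,G,B=px[...,0],px[...,1],px[...,2]
    m=best("trivet",p,near[c]["trivet"])["mask"]
    cn=max(cv2.findContours(m.astype(np.uint8),0,1)[0],key=len)[:,0]
    w=np.array([at(p,(v+0.0,u+0.0),10)[:2] for u,v in cn]);print(c,"trivet",cv2.minEnclosingCircle(w.astype(np.float32)))
    h=cv2.cvtColor(p["pixels"],cv2.COLOR_RGB2HSV)
    y=((h[...,0]>18)&(h[...,0]<30)&(h[...,1]>150)).astype(np.uint8)
    cn=max(cv2.findContours(y,0,1)[0],key=len)[:,0]
    w=np.array([at(p,(v,u),90)[:2] for u,v in cn]);print(c,"lid circ@90",cv2.minEnclosingCircle(w.astype(np.float32)),cv2.fitEllipse(w.astype(np.float32)))
    g=((h[...,0]<18)&(h[...,1]>110)).astype(np.uint8);r0,c0=map(int,near[c]["lifter"]);k=np.zeros_like(g);k[r0-30:r0+30,c0-30:c0+30]=1;g*=k
    v,u=np.nonzero(g);print(c,"grip px",len(v),v.mean(),u.mean(),v.min(),v.max(),u.min(),u.max())
    P[c]["g"]=(v.mean(),u.mean())
    for n in("holder","lifter"):
        m=best(n,p,near[c][n])["mask"];print(c,n,cv2.minAreaRect(np.argwhere(m)[:,::-1].astype(np.float32)))
(c1,d1),(c2,d2)=[ray(P[c],P[c]["g"]) for c in P]
A=np.stack([d1,-d2],1);s=np.linalg.lstsq(A,c2-c1,rcond=None)[0];print("grip centroid",c1+d1*s[0],c2+d2*s[1])
t=P["top"]["pixels"];a=cv2.resize(t[120:225,190:295],(400,400),interpolation=2);b=cv2.resize(t[155:260,435:540],(400,400),interpolation=2)
cv2.imwrite("pics/crop.png",np.hstack([a,b])[:,:,::-1])
```

```text
scene trivet ((543.2457275390625, -192.82870483398438), 89.26493072509766)
scene lid circ@90 ((587.1979370117188, 116.78673553466797), 82.13197326660156) ((591.97509765625, 118.67912292480469), (152.5404510498047, 156.8200225830078), 37.952911376953125)
scene grip px 296 172.45945945945945 191.82432432432432 160 185 184 199
scene holder ((199.10671997070312, 204.12921142578125), (35.377899169921875, 53.81637954711914), 77.00537872314453)
scene lifter ((195.27511596679688, 178.93667602539062), (40.60570526123047, 21.728023529052734), 52.594642639160156)
top trivet ((536.7471313476562, -193.5769805908203), 85.53387451171875)
top lid circ@90 ((583.3959350585938, 116.5132064819336), 80.91500854492188) ((583.2156372070312, 116.867919921875), (158.6800079345703, 159.35772705078125), 125.436767578125)
top grip px 261 197.77011494252875 500.44444444444446 190 206 490 511
top holder ((487.3000183105469, 207.10000610351562), (52.623477935791016, 40.87090301513672), 74.74488067626953)
top lifter ((495.21624755859375, 206.29730224609375), (31.564605712890625, 35.51018142700195), 80.53767395019531)
grip centroid [ 524.1 -418.3  109.1] [ 522.8 -417.3  108.5]
```

View pics/crop.png

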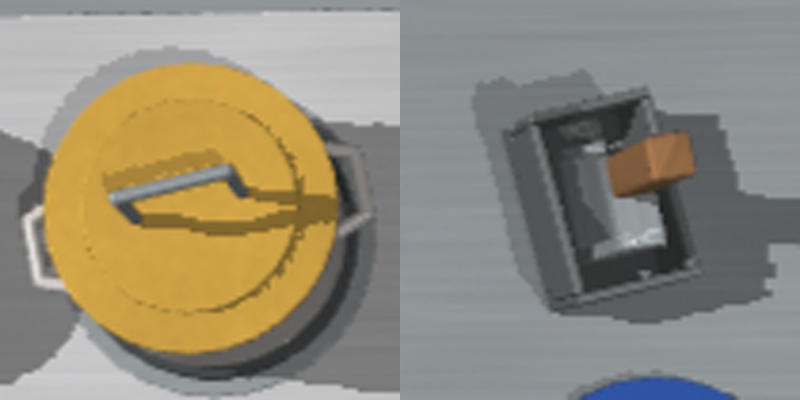

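The crop shows the lid bar running from crop (110, 198) to (235, 170), which puts the lid yaw near 12.6°. The holder's long axis is near 15.5°, and the lifter's arm extends from the grip towards the robot, so the hook opens away from it. Next I refine the grip centre and bar centre.

```bash
cat >> h.py <<'E'
from scipy.spatial.transform import Rotation as Ro
def need(x,y,z,yaw=None):
    s=env.state();R=Ro.from_euler("xyz",s["tcp_rot"])
    d=R.inv().apply(np.array([x,y,z])-s["eef_pos"])
    print("t",s["t"],"pos",np.round(s["eef_pos"],1),"rpy deg",np.round(np.degrees(s["tcp_rot"]),2),"units",np.round(d/60,3), "turn units", None if yaw is None else round(-(yaw-np.degrees(s["tcp_rot"][2]))/5,2),"open",round(s["opening"],3),"j",np.round(s["joints"],2))
E
python3 - <<'E'
from h import *
from scipy.optimize import least_squares
P={c:eyes.read_camera(c) for c in("scene","top")}
obs=dict(scene=(172.46,191.82),top=(197.77,500.44))
yw=np.radians(15.5);Rz=np.array([[np.cos(yw),-np.sin(yw)],[np.sin(yw),np.cos(yw)]])
def f(q):
    o=[]
    for c in P:
        pts=[proj(P[c],[*(q[:2]+Rz@[a*12,b*12]),z]) for a in(-1,1) for b in(-1,1) for z in(76,136)]
        M=cv2.moments(cv2.convexHull(np.array(pts,np.float32)));o+=[M["m10"]/M["m00"]-obs[c][0],M["m01"]/M["m00"]-obs[c][1]]
    return o
r=least_squares(f,[521,-418]);print("grip",r.x,r.fun)
p=P["top"]
for u,v in((110,198),(235,170),(172.5,184)): print("bar",at(p,(120+v/3.81,190+u/3.81),143))
for c in P: print(c,[proj(P[c],(585+a*-.218*30,116+a*.976*30,143)) for a in(-1,0,1)])
need(500,520,260,105.5)
E
```

```text
grip [ 521. -418.] [0.52978637 1.3655625  0.82118592 0.39363803]
bar [575.61761529 147.96863928 143.        ]
bar [589.51363548  82.88311089 143.        ]
bar [582.56483499 115.4295771  143.        ]
scene [[np.float64(278.7), np.float64(326.6)], [np.float64(285.6), np.float64(342.8)], [np.float64(292.8), np.float64(359.7)]]
top [[np.float64(163.6), np.float64(249.8)], [np.float64(167.1), np.float64(235.0)], [np.float64(170.5), np.float64(220.2)]]
t 1.4 pos [252.5 571.8 214.7] rpy deg [180.     0.   156.18] units [-4.123  0.878 -0.756] turn units 10.14 open 1.0 j [ 1.05  0.49  1.56 -0.    1.09 -0.11]
```

```bash
python3 -m inch '[[[0,0,-0.1],1,-1],[[0,0,-0.1],1,-1],[[0,0,-0.1],1,-1],[[0,0,-0.1],1,-1],[[0,0,-0.1],1,-1],[[0,0,-0.1],1,-1],[[0,0,-0.1],1,-1],[[0,0,-0.1],1,-1],[[0,0,0],1,-1],[[0,0,0],1,-1]]'
python3 -c "
from h import *
need(522,-418,258,105.5)"
```

```text
t: 2.65
eef_pos: [252.4, 571.8, 262.8]
tcp_rot: [3.141, -0.0, 1.85]
ft_force: [0.5, -0.1, -0.6]
opening: 1.0
grip_force: 0.0
t 2.65 pos [252.4 571.8 262.8] rpy deg [ 1.7999e+02 -1.0000e-02  1.0601e+02] units [-17.096  -0.232   0.077] turn units 0.1 open 1.0 j [ 1.05  0.45  1.5  -0.    1.2   0.77]
```

```bash
python3 -m inch '[[[-0.5,0.3,0],0,-1],[[-0.8,0.4,0],0,-1],[[-0.9,0.3,0],0,-1],[[-0.9,0.2,0],0,-1],[[-0.9,0.1,0],0,-1],[[-0.9,0,0],0,-1],[[-0.9,0,0],0,-1],[[-0.9,0,0],0,-1],[[-0.9,0,0],0,-1],[[-0.9,0,0],0,-1]]'
python3 -c "
from h import *
need(522,-418,258,105.5)"
```

```text
t: 3.9
eef_pos: [469.7, 102.0, 262.9]
tcp_rot: [3.141, 0.0, 1.853]
ft_force: [0.1, -0.0, -0.4]
opening: 1.001
grip_force: 0.0
t 3.9 pos [469.7 102.  262.9] rpy deg [179.96   0.   106.18] units [-8.566 -1.578  0.081] turn units 0.14 open 1.001 j [ 0.08  0.23  1.83  0.    1.08 -0.21]
```

```bash
python3 -m inch '[[[-0.9,0,0],0,-1],[[-0.9,0,0],0,-1],[[-0.9,0,0],0,-1],[[-0.9,-0.1,0],0,-1],[[-0.9,-0.3,0],0,-1],[[-0.9,-0.3,0],0,-1],[[-0.9,-0.3,0],0,-1],[[-0.9,-0.3,0],0,-1],[[-0.8,-0.2,0],0,-1],[[-0.5,0,0],0.1,-1]]'
python3 - <<'E'
from h import *
need(522,-418,89,105.5)
p=eyes.read_camera("scene");save(p,"pre")
need(522,-418,89,105.5)
E
```

```text
t: 5.15
eef_pos: [524.5, -413.7, 262.4]
tcp_rot: [-3.141, -0.0, 1.842]
ft_force: [-0.3, 0.1, -0.3]
opening: 1.0
grip_force: 0.0
t 5.15 pos [ 524.5 -413.7  262.4] rpy deg [-179.99   -0.    105.56] units [-0.059 -0.058  2.889] turn units 0.01 open 1.0 j [-0.77  0.52  1.38 -0.    1.24 -1.04]
t 5.2 pos [ 525.2 -416.   261.9] rpy deg [-1.8000e+02  5.0000e-02  1.0549e+02] units [-0.016 -0.059  2.881] turn units -0.0 open 1.002 j [-0.77  0.52  1.38 -0.    1.24 -1.04]
```

View pics/pre.png

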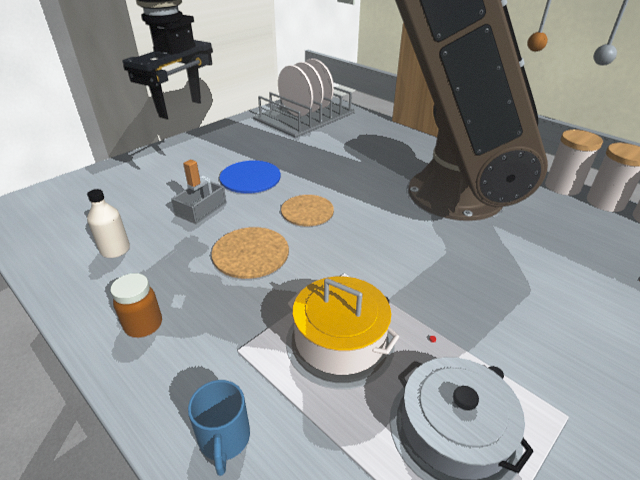

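The scene picture shows the open gripper at about (178, 110), above the lifter's grip at (192, 172), with nothing disturbed. I'll descend and close.

```bash
python3 -m inch '[[[-0.02,-0.05,0.4],0,-1],[[0,0,0.5],0,-1],[[0,0,0.5],0,-1],[[0,0,0.5],0,-1],[[0,0,0.4],0,-1],[[0,0,0.3],0,-1],[[0,0,0.2],0,-1],[[0,0,0.08],0,-1],[[0,0,0],0,0.5],[[0,0,0],0,1]]'
python3 -m inch '[[[0,0,0],0,1],[[0,0,0],0,1],[[0,0,0],0,1],[[0,0,0],0,1],[[0,0,0],0,1],[[0,0,0],0,1],[[0,0,-0.1],0,1],[[0,0,-0.2],0,1],[[0,0,-0.3],0,1],[[0,0,-0.4],0,1]]'
python3 - <<'E'
from h import *
for c in("scene","top"): p=eyes.read_camera(c);save(p,"g_"+c)
a=p["pixels"][130:290,400:640]
s=cv2.imread("pics/g_scene.png")[60:220,100:340]
cv2.imwrite("pics/g.png",cv2.resize(np.vstack([a[:,:,::-1],s]),None,fx=1.8,fy=1.8))
need(514,100,190,102.1)
E
```

```text
t: 6.45
eef_pos: [522.8, -413.4, 90.5]
tcp_rot: [3.141, 0.001, 1.844]
ft_force: [0.0, 0.6, -0.2]
opening: 0.844
grip_force: 0.0
t: 7.7
eef_pos: [522.5, -413.1, 151.3]
tcp_rot: [3.141, 0.0, 1.844]
ft_force: [0.5, 0.6, -1.8]
opening: 0.263
grip_force: 29.1
t 7.8 pos [ 523.5 -414.   153.5] rpy deg [179.84   0.26 105.68] units [ 8.288  2.165 -0.64 ] turn units 0.72 open 0.267 j [-0.77  0.61  1.52  0.    1.01 -1.04]
```

View pics/g.png

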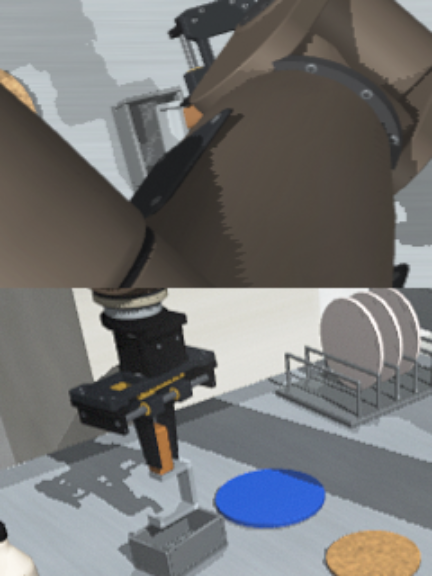

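The grip held at an opening of about 25 mm. The lower half of the picture shows the lifter upright, just above the holder, with its hook opening away from the robot. Now I carry it to the pre-hook pose.

```bash
python3 -m inch '[[[0,0,-0.5],0.3,1],[[0.2,0,-0.7],0.4,1],[[0.5,-0.1,-0.5],0,1],[[0.7,-0.1,-0.2],0,1],[[0.8,-0.1,0],0,1],[[0.8,0,0],0,1],[[0.8,0,0],0,1],[[0.8,0,0],0,1],[[0.8,0.3,0],0,1],[[0.8,0.4,0],0,1]]'
python3 -c "
from h import *
need(510.7,100,190,102.1)"
```

```text
t: 9.05
eef_pos: [466.8, -43.1, 264.1]
tcp_rot: [3.141, 0.0, 1.783]
ft_force: [1.5, -0.6, -2.6]
opening: 0.264
grip_force: 29.1
t 9.05 pos [466.8 -43.1 264.1] rpy deg [1.7996e+02 2.0000e-02 1.0213e+02] units [2.178 1.216 1.235] turn units 0.01 open 0.264 j [-0.23  0.21  1.86  0.    1.07 -0.44]
```

```bash
python3 -m inch '[[[0.6,0.3,0],0,1],[[0.6,0.3,0.1],0,1],[[0.4,0.2,0.2],0,1],[[0.2,0.1,0.3],0,1],[[0.1,0.05,0.3],0,1],[[0,0,0.2],0,1],[[0,0,0.1],0,1],[[0,0,0],0,1],[[0,0,0],0,1],[[0,0,0],0,1]]'
python3 - <<'E'
from h import *
need(510.7,100,190,102.1)
for c in("scene","top"): p=eyes.read_camera(c);save(p,"h_"+c)
a=cv2.imread("pics/h_scene.png")[180:400,220:460];b=cv2.imread("pics/h_top.png")[100:320,140:380]
cv2.imwrite("pics/h.png",cv2.resize(np.hstack([a,b]),None,fx=1.65,fy=1.65))
need(510.7,100,190,102.1)
# expected marks
E
```

```text
t: 10.3
eef_pos: [499.0, 78.8, 192.3]
tcp_rot: [3.141, 0.0, 1.783]
ft_force: [-0.3, -0.3, -1.5]
opening: 0.265
grip_force: 29.1
t 10.3 pos [499.   78.8 192.3] rpy deg [1.7995e+02 1.0000e-02 1.0216e+02] units [0.304 0.266 0.039] turn units 0.01 open 0.265 j [ 0.03  0.35  1.88  0.    0.92 -0.19]
t 10.4 pos [498.8  78.8 192.1] rpy deg [179.97  -0.   102.17] units [0.303 0.267 0.036] turn units 0.01 open 0.261 j [ 0.03  0.35  1.88  0.    0.92 -0.19]
```

View pics/h.png

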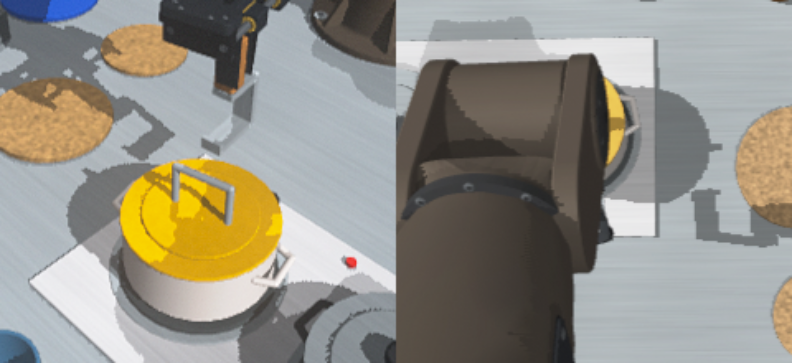

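The scene crop (left) shows the hook upright near (230, 120), opening towards the lid's loop and still short of it; the lid is undisturbed. I'll line up sideways, then compare the hook's predicted pixels with the picture.

```bash
python3 -m inch '[[[0.2,0,0.02],0,1],[[0.1,0,0.02],0,1],[[0,0.1,0],0,1],[[0,0.1,0],0,1],[[0,0.05,0],0,1],[[0,0,0],0,1],[[0,0,0],0,1],[[0,0,0],0,1],[[0,0,0],0,1],[[0,0,0],0,1]]'
python3 - <<'E'
from h import *
need(584,116,190,102.1)
s=env.state();R=Ro.from_euler("z",12.1,degrees=True).as_matrix()
p=eyes.read_camera("scene");o=np.array(s["eef_pos"])-[0,0,84.0]
im=p["pixels"][:,:,::-1].copy();f=6
r0,c0=225,290
im=cv2.resize(im[r0:r0+90,c0:c0+110],None,fx=f,fy=f,interpolation=cv2.INTER_NEAREST)
def ln(a,b,O,col):
    q=[tuple(int(f*(k+.5)) for k in (proj(p,O+R@np.array(v))[1]-c0,proj(p,O+R@np.array(v))[0]-r0)) for v in(a,b)];cv2.line(im,q[0],q[1],col,1)
for a,b in[((28,-12,0),(28,12,0)),((28,-12,14),(28,12,14)),((28,-12,0),(28,-12,14)),((28,12,0),(28,12,14)),((-40,12,0),(-40,12,70)),((-40,12,0),(28,12,0)),((-32,12,7),(-32,12,62))]: ln(a,b,o,(0,0,255))
L=np.array([584,116,76.])
for a,b in[((0,-30,67),(0,30,67)),((0,-30,17),(0,-30,67)),((0,30,17),(0,30,67)),((0,0,59),(0,0,67))]: ln(a,b,L,(255,0,0))
cv2.imwrite("pics/ov.png",im)
E
```

```text
t: 11.65
eef_pos: [509.6, 99.7, 189.5]
tcp_rot: [3.141, -0.0, 1.783]
ft_force: [-0.5, -0.1, -1.4]
opening: 0.262
grip_force: 29.1
t 11.65 pos [509.6  99.7 189.5] rpy deg [179.99  -0.   102.18] units [ 0.005  1.269 -0.009] turn units 0.02 open 0.262 j [ 0.07  0.37  1.85  0.    0.92 -0.15]
```

View pics/ov.png

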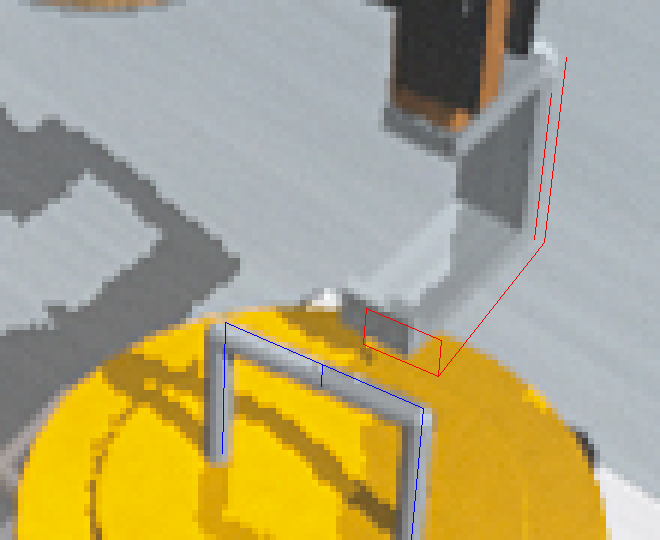

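The overlay shows the loop matching my model (blue) to about 1 px. The real hook sits about 4 px up and left of the prediction (red), roughly 6 mm towards −y and 4–6 mm high. I'll correct that and insert.

```bash
python3 -m inch '[[[0.09,0,0.05],0,1],[[0,0,0],0,1],[[0,0.1,0],0,1],[[0,0.15,0],0,1],[[0,0.2,0],0,1],[[0,0.25,0],0,1],[[0,0.25,0],0,1],[[0,0.2,0],0,1],[[0,0.1,0],0,1],[[0,0,0],0,1]]'
python3 - <<'E'
from h import *
need(585,121,187,102.1)
p=eyes.read_camera("scene");print(env.state()["ft_force"])
cv2.imwrite("pics/ins.png",cv2.resize(p["pixels"][190:340,260:440,::-1],None,fx=4,fy=4)[:600])
E
```

```text
t: 12.95
eef_pos: [581.9, 120.8, 186.2]
tcp_rot: [-3.141, -0.0, 1.783]
ft_force: [-0.4, -0.4, -2.2]
opening: 0.267
grip_force: 29.1
t 12.95 pos [581.9 120.8 186.2] rpy deg [-1.7998e+02 -1.0000e-02  1.0218e+02] units [-0.008  0.051 -0.013] turn units 0.02 open 0.267 j [ 0.09  0.48  1.67  0.    1.   -0.12]
[-0.26081894  0.13249684 -2.24041902]
```

View pics/ins.png

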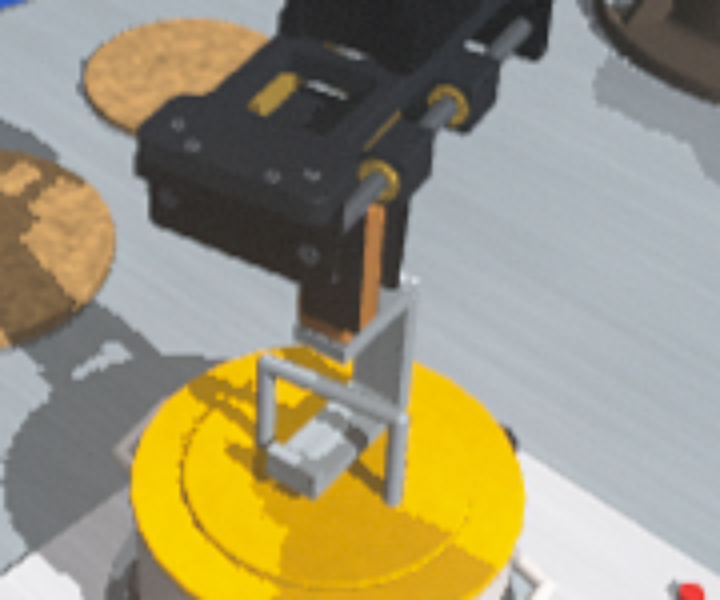

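The crop shows the prong through the loop, with the lip in front of the bar and the hook a few mm left of mid-bar. I'll nudge it right, then lift.

```bash
python3 -m inch '[[[0.06,0.04,0],0,1],[[0,0,0],0,1],[[0,0,-0.1],0,1],[[0,0,-0.1],0,1],[[0,0,-0.05],0,1],[[0,0,-0.05],0,1],[[0,0,-0.05],0,1],[[0,0,-0.05],0,1],[[0,0,-0.1],0,1],[[0,0,-0.1],0,1]]'
python3 -m inch '[[[0,0,-0.1],0,1],[[0,0,-0.1],0,1],[[0,0,-0.1],0,1],[[0,0,-0.1],0,1],[[0,0,-0.1],0,1],[[0,0,-0.1],0,1],[[0,0,-0.1],0,1],[[0,0,-0.05],0,1],[[0,0,0],0,1],[[0,0,0],0,1]]'
python3 - <<'E'
from h import *
need(537,-193.5,300)
p=eyes.read_camera("scene");s=env.state();print(s["ft_force"],s["moment"])
cv2.imwrite("pics/lift.png",cv2.resize(p["pixels"][150:370,220:460,::-1],None,fx=2.5,fy=2.5))
E
```

```text
t: 14.25
eef_pos: [583.2, 124.8, 222.4]
tcp_rot: [-3.141, -0.0, 1.783]
ft_force: [0.8, -0.0, -6.0]
opening: 0.26
grip_force: 29.1
t: 15.5
eef_pos: [583.3, 124.8, 267.2]
tcp_rot: [-3.141, -0.0, 1.783]
ft_force: [-0.6, 0.2, -5.6]
opening: 0.266
grip_force: 29.1
t 15.5 pos [583.3 124.8 267.2] rpy deg [-1.7998e+02 -1.0000e-02  1.0218e+02] units [-5.022 -1.874 -0.546] turn units None open 0.266 j [ 0.1   0.4   1.56  0.    1.18 -0.11]
[-0.06498038 -0.57561734 -5.9183913 ] [-0.01737187  0.07944659  0.04457139]
```

View pics/lift.png

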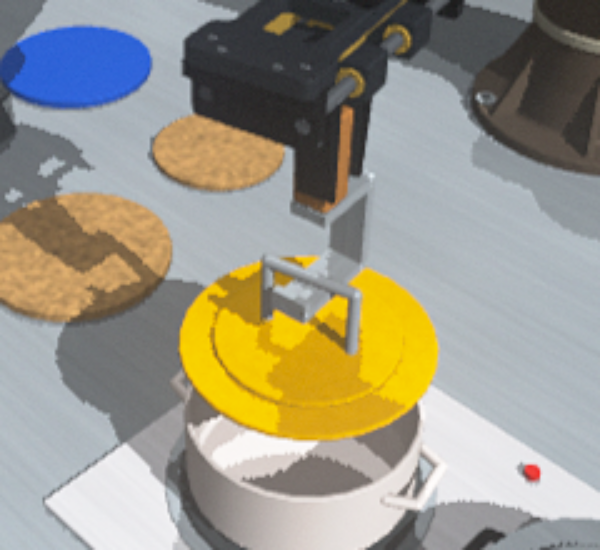

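The lid hangs level on the hook, clear of the pot (rim visible below it at crop (300, 440)). Now I carry it smoothly to the trivet.

```bash
python3 -m inch '[[[-0.05,-0.02,0],0,1],[[-0.1,-0.04,0],0,1],[[-0.15,-0.06,0],0,1],[[-0.2,-0.08,0],0,1],[[-0.25,-0.1,0],0,1],[[-0.3,-0.11,0],0,1],[[-0.3,-0.11,0],0,1],[[-0.3,-0.11,0],0,1],[[-0.3,-0.11,0],0,1],[[-0.3,-0.11,0],0,1]]'
python3 -m inch '[[[-0.3,-0.11,0],0,1],[[-0.3,-0.11,0],0,1],[[-0.3,-0.11,0],0,1],[[-0.3,-0.11,0],0,1],[[-0.3,-0.11,0],0,1],[[-0.3,-0.11,0],0,1],[[-0.25,-0.1,0],0,1],[[-0.2,-0.08,0],0,1],[[-0.15,-0.06,0],0,1],[[-0.1,-0.04,0],0,1]]'
python3 -m inch '[[[-0.05,-0.02,0],0,1],[[0,0,0.1],0,1],[[0,0,0.2],0,1],[[0,0,0.2],0,1],[[0,0,0.2],0,1],[[0,0,0.1],0,1],[[0,0,0],0,1],[[0,0,0],0,1],[[0,0,0],0,1],[[0,0,0],0,1]]'
python3 - <<'E'
from h import *
need(536,-185.5,124)
s=env.state();print(s["ft_force"],s["moment"])
for c in("scene","top"):
    p=eyes.read_camera(c);save(p,"t_"+c)
    h=cv2.cvtColor(p["pixels"],cv2.COLOR_RGB2HSV);y=((h[...,0]>18)&(h[...,0]<30)&(h[...,1]>150)).astype(np.uint8)
    cn=cv2.convexHull(max(cv2.findContours(y,0,1)[0],key=len))[:,0]
    for z in(100,110): 
        w=np.array([at(p,(v,u),z)[:2] for u,v in cn],np.float32);print(c,z,cv2.minEnclosingCircle(w),cv2.fitEllipse(w))
a=cv2.imread("pics/t_scene.png")[130:330,140:360];b=cv2.imread("pics/t_top.png")[120:320,290:510]
cv2.imwrite("pics/t.png",cv2.resize(np.hstack([a,b]),None,fx=1.8,fy=1.8))
E
```

```text
t: 16.8
eef_pos: [561.9, -19.3, 267.5]
tcp_rot: [3.141, -0.0, 1.783]
ft_force: [0.5, 0.5, -6.6]
opening: 0.262
grip_force: 29.1
t: 18.05
eef_pos: [538.5, -176.9, 267.4]
tcp_rot: [3.142, -0.0, 1.783]
ft_force: [-0.7, 0.2, -5.6]
opening: 0.264
grip_force: 29.1
t: 19.3
eef_pos: [538.0, -179.7, 219.7]
tcp_rot: [3.141, 0.0, 1.783]
ft_force: [-0.2, 0.7, -6.1]
opening: 0.262
grip_force: 29.1
t 19.3 pos [ 538.  -179.7  219.7] rpy deg [1.7997e+02 1.0000e-02 1.0217e+02] units [-0.087 -0.054  1.595] turn units None open 0.262 j [-0.44  0.4   1.7   0.    1.04 -0.65]
[-0.22065113  0.70049323 -6.06929365] [-0.0188781   0.0142858  -0.00834698]
scene 100 ((545.5237426757812, -183.79869079589844), 83.49298858642578) ((544.0535888671875, -183.262939453125), (161.45736694335938, 166.27651977539062), 152.15286254882812)
scene 110 ((553.5921630859375, -172.03143310546875), 81.92180633544922) ((552.1497802734375, -171.5057830810547), (158.4189910888672, 163.14747619628906), 152.1527862548828)Traceback (most recent call last):
  File "<stdin>", line 7, in <module>
ValueError: max() iterable argument is empty
```

```bash
python3 -m inch '[[[-0.05,-0.03,0],0,1],[[-0.04,-0.02,0.1],0,1],[[0,0,0.15],0,1],[[0,0,0.2],0,1],[[0,0,0.15],0,1],[[0,0,0.1],0,1],[[0,0,0.1],0,1],[[0,0,0.05],0,1],[[0,0,0],0,1],[[0,0,0],0,1]]'
python3 - <<'E'
from h import *
need(536,-185.5,124)
p=eyes.read_camera("scene");save(p,"t_scene")
cv2.imwrite("pics/t.png",cv2.resize(p["pixels"][130:330,140:380,::-1],None,fx=2.5,fy=2.5))
E
```

```text
t: 20.65
eef_pos: [536.3, -185.6, 168.6]
tcp_rot: [3.141, 0.0, 1.783]
ft_force: [0.4, 0.3, -5.2]
opening: 0.26
grip_force: 29.1
t 20.65 pos [ 536.3 -185.6  168.6] rpy deg [1.7998e+02 1.0000e-02 1.0218e+02] units [ 0.003 -0.005  0.744] turn units None open 0.26 j [-0.45  0.46  1.75  0.    0.92 -0.66]
```

View pics/t.png

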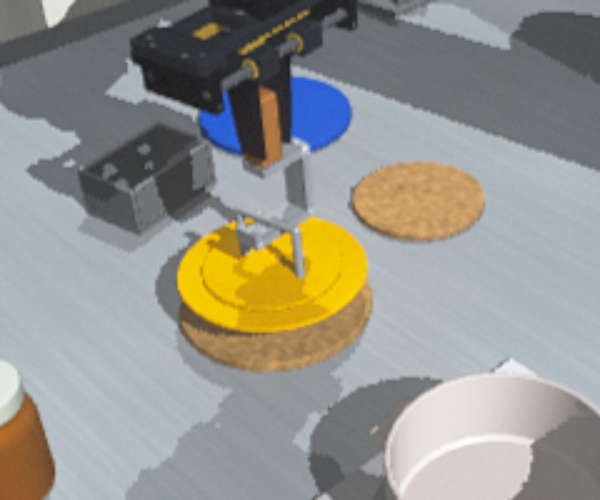

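The lid hangs level just above the large cork trivet and is centred on it (both near crop (275, 280)). I'll lower it slowly until it unloads.

```bash
python3 -m inch '[[[0,0,0.05],0,1],[[0,0,0.05],0,1],[[0,0,0.05],0,1],[[0,0,0.05],0,1],[[0,0,0.05],0,1],[[0,0,0.05],0,1],[[0,0,0.05],0,1],[[0,0,0.05],0,1],[[0,0,0.05],0,1],[[0,0,0],0,1]]'
python3 - <<'E'
from h import *
need(536,-185.5,124)
print([round(env.state()["ft_force"][2],1)])
p=eyes.read_camera("scene")
h=cv2.cvtColor(p["pixels"],cv2.COLOR_RGB2HSV);y=((h[...,0]>18)&(h[...,0]<30)&(h[...,1]>150)).astype(np.uint8)
cn=cv2.convexHull(max(cv2.findContours(y,0,1)[0],key=len))[:,0]
w=np.array([at(p,(v,u),27)[:2] for u,v in cn],np.float32);print(cv2.minEnclosingCircle(w))
E
```

```text
t: 21.95
eef_pos: [536.3, -185.6, 141.5]
tcp_rot: [3.141, 0.0, 1.783]
ft_force: [-0.2, 1.1, -1.5]
opening: 0.259
grip_force: 29.1
t 21.95 pos [ 536.3 -185.6  141.5] rpy deg [1.7999e+02 1.0000e-02 1.0218e+02] units [ 0.003 -0.004  0.291] turn units None open 0.259 j [-0.45  0.5   1.78  0.    0.86 -0.66]
[np.float64(-1.5)]
((543.9595947265625, -188.47413635253906), 82.78741455078125)
```

```bash
python3 -m inch '[[[0,0,0.07],0,1],[[0,0,0.07],0,1],[[0,0,0.07],0,1],[[0,0,0.05],0,1],[[0,0,0],0,1],[[0,0,0],0,1],[[0,0,0],0,1],[[0,0,0],0,1],[[0,0,0],0,1],[[0,0,0],0,1]]'
python3 - <<'E'
from h import *
p=eyes.read_camera("scene");s=env.state();print(np.round(s["ft_force"],1))
# fit lifter offset: lip outline vs image - report wood grip centroid and prediction
px=cv2.cvtColor(p["pixels"],cv2.COLOR_RGB2HSV)
for dz in(84,80,76):
    o=np.array(s["eef_pos"])-[0,0,dz];print(dz,[proj(p,o+Ro.from_euler("z",12.2,degrees=True).apply(v)) for v in((28,-18,14),(28,6,14),(28,6,0))])
cv2.imwrite("pics/u.png",p["pixels"][:,:,::-1])
E
```

```text
t: 23.25
eef_pos: [536.2, -185.5, 125.8]
tcp_rot: [3.142, -0.0, 1.783]
ft_force: [-0.1, 1.1, -1.6]
opening: 0.264
grip_force: 29.1
[-0.3  0.8 -1.3]
84 [[np.float64(238.5), np.float64(236.7)], [np.float64(242.3), np.float64(245.5)], [np.float64(247.5), np.float64(246.2)]]
80 [[np.float64(237.0), np.float64(236.5)], [np.float64(240.8), np.float64(245.4)], [np.float64(246.1), np.float64(246.0)]]
76 [[np.float64(235.5), np.float64(236.3)], [np.float64(239.3), np.float64(245.2)], [np.float64(244.6), np.float64(245.8)]]
```

```bash
python3 -m inch '[[[0,-0.05,0],0,1],[[0,-0.1,0],0,1],[[0,-0.1,0],0,1],[[0,-0.1,0],0,1],[[0,-0.1,0],0,1],[[0,-0.1,0],0,1],[[0,-0.1,0],0,1],[[0,-0.1,0],0,1],[[0,0,0],0,1],[[0,0,0],0,1]]'
python3 -c "
from h import *
s=env.state();print(np.round(s['ft_force'],1),np.round(s['moment'],2))"
python3 -m inch '[[[0,-0.1,0],0,1],[[0,-0.15,0],0,1],[[0,-0.2,0],0,1],[[0,-0.2,0],0,1],[[0,-0.2,0],0,1],[[0,-0.1,0],0,1],[[0,0,-0.1],0,1],[[0,0,-0.2],0,1],[[0,0,-0.3],0,1],[[0,0,-0.3],0,1]]'
python3 - <<'E'
from h import *
p=eyes.read_camera("scene")
h=cv2.cvtColor(p["pixels"],cv2.COLOR_RGB2HSV);y=((h[...,0]>18)&(h[...,0]<30)&(h[...,1]>150)).astype(np.uint8)
cn=cv2.convexHull(max(cv2.findContours(y,0,1)[0],key=len))[:,0]
w=np.array([at(p,(v,u),27)[:2] for u,v in cn],np.float32);print(cv2.minEnclosingCircle(w))
print([(r["score"],at(p,r["centre"],10)) for r in eyes.spot_point("lid",p)])
for z in(160,190,): need(515,-413,z,105.5)
E
```

```text
t: 24.55
eef_pos: [492.4, -195.1, 125.9]
tcp_rot: [3.141, 0.0, 1.783]
ft_force: [0.5, -0.0, -2.2]
opening: 0.263
grip_force: 29.1
[ 0.5 -0.  -2.2] [-0.07  0.01  0.03]
t: 25.8
eef_pos: [436.9, -207.0, 181.1]
tcp_rot: [3.141, 0.0, 1.784]
ft_force: [-0.0, -0.0, -2.2]
opening: 0.263
grip_force: 29.1
((543.4801635742188, -188.43650817871094), 82.88501739501953)
[(0.76, array([ 528.90928313, -196.86087961,   10.        ])), (0.38, array([ 353.55820047, -330.21060719,   10.        ]))]
t 25.9 pos [ 437.5 -207.4  181.9] rpy deg [1.7984e+02 1.5000e-01 1.0220e+02] units [-3.621  0.537  0.376] turn units -0.66 open 0.262 j [-0.58  0.33  1.94  0.    0.87 -0.79]
t 25.9 pos [ 437.5 -207.4  181.9] rpy deg [1.7984e+02 1.5000e-01 1.0220e+02] units [-3.623  0.539 -0.124] turn units -0.66 open 0.262 j [-0.58  0.33  1.94  0.    0.87 -0.79]
```

```bash
python3 -m inch '[[[-0.2,0,0],-0.4,1],[[-0.4,0,0],-0.26,1],[[-0.5,0,0],0,1],[[-0.5,0.1,0],0,1],[[-0.5,0.1,0],0,1],[[-0.5,0.1,0],0,1],[[-0.4,0.1,0],0,1],[[-0.3,0.1,0],0,1],[[-0.1,0.1,0],0,1],[[0,0,0],0,1]]'
python3 -c "
from h import *
need(523,-414,90,105.6)"
```

```text
t: 27.15
eef_pos: [524.6, -393.9, 179.3]
tcp_rot: [-3.141, -0.001, 1.841]
ft_force: [-0.3, 0.5, -1.9]
opening: 0.264
grip_force: 29.1
t 27.15 pos [ 524.6 -393.9  179.3] rpy deg [-1.7998e+02 -4.0000e-02  1.0550e+02] units [-0.316 -0.115  1.487] turn units -0.02 open 0.264 j [-0.74  0.57  1.52  0.    1.06 -1.02]
```

```bash
python3 -m inch '[[[-0.2,-0.08,0],0,1],[[-0.12,-0.04,0],0,1],[[0,0,0],0,1],[[0,0,0.15],0,1],[[0,0,0.2],0,1],[[0,0,0.2],0,1],[[0,0,0.2],0,1],[[0,0,0.2],0,1],[[0,0,0.15],0,1],[[0,0,0],0,1]]'
python3 -c "
from h import *
need(523,-414,90,105.6)"
```

```text
t: 28.4
eef_pos: [522.4, -414.6, 113.0]
tcp_rot: [-3.141, -0.001, 1.841]
ft_force: [-0.1, -0.5, -1.3]
opening: 0.267
grip_force: 29.1
t 28.4 pos [ 522.4 -414.6  113. ] rpy deg [-1.7997e+02 -6.0000e-02  1.0548e+02] units [0.007 0.012 0.383] turn units -0.02 open 0.267 j [-0.77  0.66  1.55  0.    0.94 -1.04]
```

```bash
python3 -m inch '[[[0,0,0.1],0,1],[[0,0,0.1],0,1],[[0,0,0.06],0,1],[[0,0,0.04],0,1],[[0,0,0.03],0,1],[[0,0,0.02],0,1],[[0,0,0.01],0,1],[[0,0,0],0,1],[[0,0,0],0,1],[[0,0,0],0,1]]'
python3 -c "
from h import *
need(523,-414,90,105.6)"
```

```text
t: 29.65
eef_pos: [522.6, -414.8, 92.2]
tcp_rot: [3.141, 0.0, 1.841]
ft_force: [-0.6, -0.3, -1.7]
opening: 0.262
grip_force: 29.1
t 29.65 pos [ 522.6 -414.8   92.2] rpy deg [179.99   0.   105.48] units [0.011 0.01  0.037] turn units -0.02 open 0.262 j [-0.77  0.68  1.56  0.    0.9  -1.04]
```

Not yet touching the floor, so I continue in small steps until the weight unloads.

```bash
python3 -m inch '[[[0,0,0.01],0,1],[[0,0,0.01],0,1],[[0,0,0.01],0,1],[[0,0,0.01],0,1],[[0,0,0],0,1],[[0,0,0],0,1],[[0,0,0],0,1],[[0,0,0],0,1],[[0,0,0],0,1],[[0,0,0],0,1]]'
```

```text
t: 30.9
eef_pos: [522.6, -414.8, 89.8]
tcp_rot: [3.142, -0.0, 1.841]
ft_force: [-0.6, 0.2, -2.4]
opening: 0.262
grip_force: 29.1
```

```bash
python3 -m inch '[[[0,0,0.01],0,1],[[0,0,0.01],0,1],[[0,0,0.01],0,1],[[0,0,0.01],0,1],[[0,0,0],0,1],[[0,0,0],0,1],[[0,0,0],0,1],[[0,0,0],0,1],[[0,0,0],0,1],[[0,0,0],0,1]]'
python3 -m inch '[[[0,0,0.01],0,1],[[0,0,0.01],0,1],[[0,0,0.01],0,1],[[0,0,0.01],0,1],[[0,0,0],0,1],[[0,0,0],0,1],[[0,0,0],0,1],[[0,0,0],0,1],[[0,0,0],0,1],[[0,0,0],0,1]]'
```

```text
t: 32.15
eef_pos: [523.0, -415.0, 89.5]
tcp_rot: [3.14, 0.002, 1.841]
ft_force: [-3.4, 3.9, 16.3]
opening: 0.263
grip_force: 29.6
t: 33.4
eef_pos: [523.4, -415.7, 89.3]
tcp_rot: [3.139, 0.004, 1.84]
ft_force: [-6.6, 4.7, 31.2]
opening: 0.259
grip_force: 29.9
```

The lifter is on the floor. I'll relieve the press, open, and rise.

```bash
python3 -m inch '[[[0,0,-0.03],0,1],[[0,0,-0.03],0,1],[[0,0,0],0,0.4],[[0,0,0],0,0.3],[[0,0,0],0,0],[[0,0,0],0,-0.3],[[0,0,0],0,-0.6],[[0,0,0],0,-1],[[0,0,0],0,-1],[[0,0,0],0,-1]]'
python3 -m inch '[[[0,0,-0.05],0,-1],[[0,0,-0.1],0,-1],[[0,0,-0.3],0,-1],[[0,0,-0.5],0,-1],[[0,0,-0.6],0,-1],[[0,0,-0.6],0,-1],[[0,0,-0.5],0,-1],[[0,0,-0.3],0,-1],[[0,0,0],0,-1],[[0,0,0],0,-1]]'
python3 - <<'E'
from h import *
p=eyes.read_camera("scene");h=cv2.cvtColor(p["pixels"],cv2.COLOR_RGB2HSV)
g=((h[...,0]<18)&(h[...,1]>110)).astype(np.uint8);k=np.zeros_like(g);k[151:211,164:224]=1;v,u=np.nonzero(g*k)
print("grip",len(v),v.mean(),u.mean(),v.min(),v.max(),u.min(),u.max(),"(start 296 172.5 191.8 160-185 184-199)")
print(env.state()["t"],env.state()["opening"])
for n,z in(("lid",10),("lifter",6),("holder",0)): print(n,[(round(r["score"],2),at(p,r["centre"],z).round(0)) for r in eyes.spot_point(n,p)])
y=((h[...,0]>18)&(h[...,0]<30)&(h[...,1]>150)).astype(np.uint8)
cn=cv2.convexHull(max(cv2.findContours(y,0,1)[0],key=len))[:,0]
print(cv2.minEnclosingCircle(np.array([at(p,(b,a),27)[:2] for a,b in cn],np.float32)))
E
```

```text
t: 34.65
eef_pos: [522.6, -414.8, 88.6]
tcp_rot: [3.142, -0.0, 1.841]
ft_force: [0.1, 0.2, -0.2]
opening: 0.925
grip_force: 0.0
t: 35.9
eef_pos: [522.4, -414.5, 265.3]
tcp_rot: [-3.141, -0.001, 1.841]
ft_force: [0.8, -1.3, -0.6]
opening: 0.999
grip_force: 0.0
grip 301 172.22259136212625 191.54485049833886 160 185 184 199 (start 296 172.5 191.8 160-185 184-199)
35.95 0.9992860863550471
lid [(0.59, array([ 535., -187.,   10.]))]
lifter [(0.92, array([ 535., -428.,    6.]))]
holder [(0.9, array([ 520., -423.,    0.]))]
((543.4063110351562, -188.59561157226562), 82.73677825927734)
```

The lifter is back within a pixel of its starting place, upright, and the lid is centred and unmoved on the trivet, so I'm handing in.

```bash
python3 -c "
from cell import env
print(env.job_done())"
```

```text
the job is handed in; nothing more can be done
None
```

I handed the job in at about 36 s; no verdict came back, but the last camera check put the lid within about 6 mm of the large cork trivet's centre and the lifter upright in its holder, within a pixel of where it started.

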